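Lift a freshly lined box-lid panel onto the drying rack with the spatula

TASK

The lid panel on the pasting board has just been lined and its paper is still wet: slide the spatula under it, lift it level off the board and set it down gently on top of the drying rack, centred and square on the two rails, without touching the panel with the gripper. Draw the spatula out from under it and lay it back flat in its white tray, blade in the tray. Leave everything else on the bench where it is.

Things in the scene. Friction and masses are not known exactly. Their poses are not given: they have to be found in the camera images.
- panel: Loose grey-board lid panel, 110 (x) x 140 (y) x 7 mm, about 75 g, papered side up. Origin: centre of its underside. Lower edges bevelled all round: the rim hangs 4 mm above the board, the bevel meets it 11 mm in, so a thin blade flat on the board runs in under it. Its +x edge lies 4 to 10 mm from the board's far stop, within 3 degrees of square; pushed in +x it comes up against that stop.
- pasting_board: Fixed plywood pasting board, 190 (x) x 200 (y) mm, top 18 mm above its origin (centre of its underside). Steel stop bars along its +x side (inner face at x = +80 mm) and part of its +y side (inner face at y = +88 mm) stand 12 mm above its top; the -x and -y sides are open. The spatula goes in from the -x side, along +x.
- drying_rack: Fixed wooden drying rack; origin at the centre of its foot. Two level rails along its x, each 170 mm long and 24 mm wide, tops 90 mm above the origin, 104 mm clear between them (y = -52 to +52 mm), open at both ends. Between them nothing is higher than 42 mm above the foot, so the blade can be lowered there (a dry panel lies on the lower tier). Going in along +x keeps the handle on the robot's side.
- spatula_tray: Fixed shallow white enamel tray for the spatula, 170 (x) x 130 (y) mm, floor 3 mm above its origin (centre of its underside), rim 8 mm high. At the start the spatula's blade lies flat on its floor, pointing roughly along +x.
- spatula: Loose offset spatula, 160 g. Steel blade 115 (x) x 70 (y) x 1.6 mm; origin: centre of the blade's underside, +x to its front edge. A neck on its rear 10 mm rises steeply to a level wooden handle in free air, x = -85 to -180 mm, 22 mm wide (y), 24 mm high, axis 50 mm above the blade's underside. It rests on the blade alone; centre of mass about 40 mm behind the origin.
- spatula_grip (a point): Point on the axis of the spatula's handle, 112 mm behind the blade's origin and 50 mm above the blade's underside: a good place to grip it across its 22 mm width, from above. Axes as the spatula's.
- paste_pot: Bystander, to be left alone: steel paste bowl, 110 mm across the rim, 55 mm high. Origin: centre of its underside.
- carton: Bystander, to be left alone: closed brown carton 120 x 90 x 60 mm. Origin: centre of its underside.
- tube_bundle: Bystander, to be left alone: seven upright paper tubes banded together, 61 mm across, 75 mm high. Origin: centre of its underside.
- panel_stack: Bystander, to be left alone: four dry lid panels in a stack, 110 (x) x 140 (y) x 29 mm. Origin: centre of its underside.
- press_weight: Bystander, to be left alone: flat dark steel press weight 100 (x) x 70 (y) x 32 mm with a knob on top, 66 mm high in all. Origin: centre of its underside.
- tube_a: Bystander, to be left alone: single upright paper tube, 20 mm across, 75 mm high. Origin: centre of its underside.
- tube_b: Bystander, to be left alone: single upright paper tube, 20 mm across, 75 mm high. Origin: centre of its underside.
- paste_brush: Bystander, to be left alone: flat paste brush lying down, 190 mm long along x, 42 mm wide, 10 mm high. Origin: centre of its underside.

How it is judged:
By the outcome, as a careful person would: the job done as asked, in the order asked, and still so for the second after the job is handed in, with the robot touching nothing.
It also fails if it takes over 64 s, if anything falls off the work surface, if the arm or the gripper's body presses on something with over 40 N, if the wrist force passes 120 N, or if a joint passes its speed limit or range.

ROBOT

A 6-joint arm with a two-finger parallel gripper is mounted at the origin on the work surface. World frame = base frame: x ahead of the robot, y to its left, z up, the work surface at z = 0. Lengths are in m, angles in degrees, forces in N, time in s.
With the tool pointing down it reaches from about 0.4 to 0.925 m from the base axis. Payload 3.4 kg.
Tool frame: the origin (TCP) lies midway between the tips of the shut fingers; the grasp point (between the pads) lies 19 mm behind it (robot.grip_depth is the distance from the TCP to the grasp point, in m); y points along the fingers, x is the direction in which the jaws open and shut, and the axes are right-handed (so a half turn about y gives the same grasp; the last joint's range is limited). The gripper opens to 85 mm and grips with 20 to 120 N. Pads are 22 mm wide; open, the fingers measure 114 mm over their backs; the gripper's body (76 mm by 85 mm) begins 54 mm behind the grasp point. The pads swing forward as they close: fully open they stand 13 mm farther back than shut.
Start: joints at [67.981, 17.578, 86.31, -0, 76.112, -4.211], TCP at [0.176, 0.547, 0.231] pointing down, gripper open.
Joint ranges: [-179.03, 179.03], [-60, 130.46], [8.19, 133.38], [-81.62, 261.62], [5.75, 156.47], [-153.77, 153.77]. Speed limits (degrees/s): [147.25, 147.25, 180, 180, 180, 180].

INTERFACE

Orientations are given as [roll, pitch, yaw] about the fixed x, y, z axes, in that order (R = Rz(yaw) Ry(pitch) Rx(roll)).
In Python, from rig import robot, fingers, solve_ik, sense, snapshot, calibration gives the robot as it stands. Calls block until the motion is done:
- robot.move_pose(position, orientation): joint-space move of the TCP to a pose.
- robot.move_l(position, ori=None, max_speed=0.15, f_stop=None): straight line of the TCP; ori=None keeps the orientation; max_speed is the mean speed in m/s. With f_stop (N) it stops when the force on the tool has changed by that much, and returns True; else False.
- robot.set_joints(angles): joint-space move.
- fingers.gripper_to(opening, effort=None): finger opening in m; effort is the grip in N (None keeps the last); returns when the fingers have stopped.
- robot.hold(seconds).
- solve_ik(position, orientation): joint angles nearest the present ones, or None.
- sense(): the state.
- snapshot(name): name is "scene" or "top" or "wrist"; returns the picture (480x640x3 uint8, blue, green, red); there is no depth.
- calibration(name): a dict with "camera_matrix" (3x3 intrinsics, pixels), "R" (3x3) and "t" (3): a world point X has camera coordinates R X + t; the wrist camera has in their place "hand_eye" (4x4, takes a point from camera to tool coordinates, whose origin is the TCP and whose axes are the tool frame's). Camera axes: x right, y down, z forward; pixel columns grow to the right and rows downward; lengths in m; the calibration is good to about 2 mm. A picture is of the moment at which its call begins: read the wrist's pose just before it. calibration takes no time and is no camera call.
A pose or a line that the arm cannot do raises robot.PlanningError and nothing moves.
- robot.sign_off(): hands the job in, once; it reports no verdict.
The state is a dict: "time": time; "joints": joint angles; "qd": joint speeds; "tau": joint torques, N m; "eef_pos": TCP position; "tcp_rot": TCP orientation; "contact_force": force on the tool from outside, world axes, zero at the start; "moment": the same for the moment, N m; "finger_gap": finger opening in m.
Only numpy, scipy, OpenCV 4.12 (cv2) and the standard library are available. Lean on these libraries where they do the work, as an engineer would, in place of code of your own. Each camera call takes 0.05 s, during which the arm holds its last target.

## Working session

There is one attempt and no reset: what is moved stays moved. The work goes in short steps, each a Python script; the robot and the scene stay as the last script left them, time stands still between calls to the robot, and variables do not carry over. Pictures are saved under pics/ and viewed, and the job is handed in when it is done.

```bash
ls; mkdir -p pics
python3 - <<'E'
from rig import robot, fingers, solve_ik, sense, snapshot, calibration
import cv2
for n in ("scene","top","wrist"):
    cv2.imwrite(f"pics/{n}0.png",snapshot(n)); c=calibration(n); print(n,c)
s=sense();print(s)
E
```

```text
pics
scene {'camera_matrix': array([[563.96007296,   0.        , 320.68630146],
       [  0.        , 563.96007296, 234.87591952],
       [  0.        ,   0.        ,   1.        ]]), 'R': array([[-0.61868753,  0.78557371,  0.00998445],
       [ 0.55544618,  0.44636508, -0.70159657],
       [-0.55561253, -0.42852323, -0.71250443]]), 't': array([ 0.33264424, -0.23914151,  1.68886439])}
top {'camera_matrix': array([[590.04317662,   0.        , 315.13552636],
       [  0.        , 590.04317662, 239.12912291],
       [  0.        ,   0.        ,   1.        ]]), 'R': array([[-0.00384123, -0.9999411 , -0.01015085],
       [-0.98660996,  0.00544477, -0.16300656],
       [ 0.16305223,  0.00938879, -0.98657277]]), 't': array([0.02125638, 0.53599222, 1.73864658])}
wrist {'camera_matrix': array([[384.35300844,   0.        , 315.94186148],
       [  0.        , 384.35300844, 240.15155185],
       [  0.        ,   0.        ,   1.        ]]), 'hand_eye': array([[ 9.99997498e-01,  1.93569854e-03,  1.12078568e-03,
        -6.84548532e-04],
       [-4.57191115e-04, -3.13609843e-01,  9.49551819e-01,
[... 151 characters left out ...]
0,  0.00000000e+00,
         1.00000000e+00]])}
{'time': 0.15, 'joints': array([ 6.79794110e+01,  1.76109388e+01,  8.63645799e+01,  2.19560274e-03,
        7.61125725e+01, -4.21187104e+00]), 'qd': array([ 0.00786085, -0.09388773, -0.2452822 ,  0.04429995,  0.00943646,
       -0.15271778]), 'tau': array([ 7.32111084e-05, -4.57981503e+01, -2.52220166e+01, -1.52769612e-04,
        8.49038421e-03,  1.42179064e-05]), 'eef_pos': array([0.17567797, 0.54695701, 0.23062137]), 'tcp_rot': array([-8.99914053e+01,  8.76968950e-02,  7.21907600e+01]), 'contact_force': array([-0.90964917, -0.11876708,  0.19138458]), 'moment': array([ 0.06418646,  0.0080932 , -0.08661321]), 'finger_gap': 0.08514943350005884}
```

View pics/top0.png

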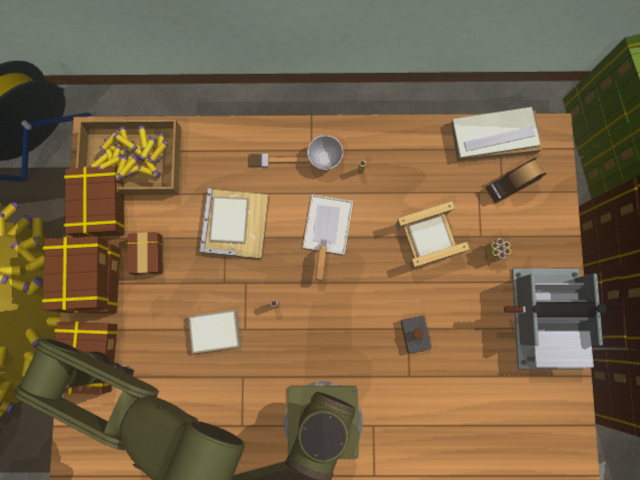

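View pics/scene0.png

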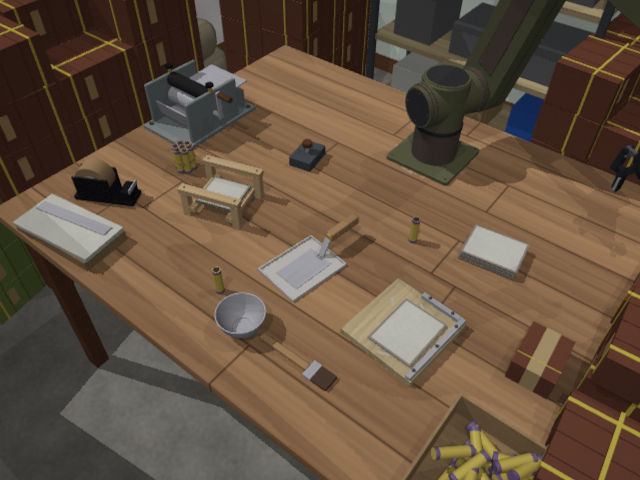

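View pics/wrist0.png

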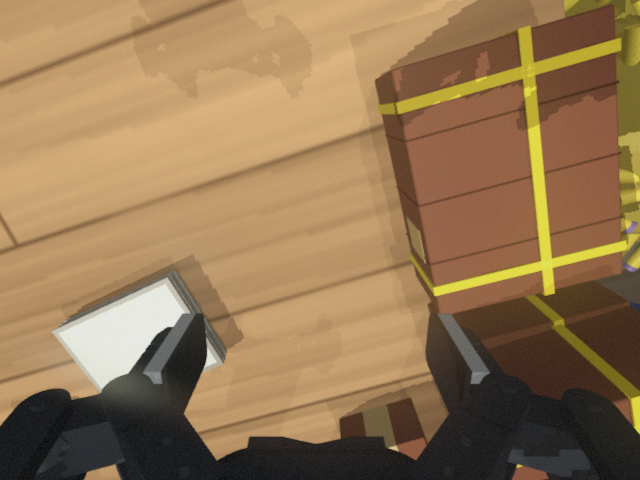

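The top view shows the board at (235,223) px with its stops on the left and bottom-left, so board +x is about world +y. The tray and spatula are at (328,225) with the handle towards the robot. The rack is at (433,237) with its rails running nearly horizontally in the picture. The scene view agrees with this. The wrist view shows only the panel stack and crates. Next I'll look closer.

```bash
python3 - <<'E'
import cv2,numpy as np
im=cv2.imread('pics/top0.png')
cv2.imwrite('pics/topz.png',cv2.resize(im[180:290,190:350],None,fx=5,fy=5,interpolation=cv2.INTER_CUBIC))
cv2.imwrite('pics/topz2.png',cv2.resize(im[190:280,380:520],None,fx=5,fy=5,interpolation=cv2.INTER_CUBIC))
E
cat > h.py <<'E'
from rig import robot, fingers, solve_ik, sense, snapshot, calibration
import numpy as np, cv2
from scipy.spatial.transform import Rotation as Rn
def rot(o): return Rn.from_euler('xyz',o,degrees=True).as_matrix()
def toolori(yaw,flip=0):
    # tool y down; tool z along heading yaw (deg); x = y x z
    a=np.radians(yaw+180*flip); z=np.array([np.cos(a),np.sin(a),0]); y=np.array([0,0,-1.]); x=np.cross(y,z)
    return Rn.from_matrix(np.c_[x,y,z]).as_euler('xyz',degrees=True)
def cam(name,st=None):
    c=calibration(name);K=c['camera_matrix']
    if name=='wrist':
        T=np.eye(4);T[:3,:3]=rot(st['tcp_rot']);T[:3,3]=st['eef_pos'];T=T@c['hand_eye']
        R=T[:3,:3].T;t=-R@T[:3,3]
    else: R,t=c['R'],c['t']
    return K,R,t
def ray(c,uv,z):
    K,R,t=c; uv=np.atleast_2d(np.float64(uv))
    d=(R.T@np.linalg.inv(K)@np.c_[uv,np.ones(len(uv))].T).T; o=-R.T@t
    return o+d*((z-o[2])/d[:,2])[:,None]
def proj(c,X):
    K,R,t=c; p=(K@(R@np.atleast_2d(X).T+t[:,None])).T
    return p[:,:2]/p[:,2:]
E
python3 - <<'E'
from h import *
c=cam('top')
for n,uv,z in [('board',(235,223),.018),('tray',(328,225),.003),('rack',(433,236),.09),('grip',(321,264),.053),('lowpanel',(433,237),.04)]:
    print(n,ray(c,uv,z).round(3))
print(toolori(80),toolori(80,1))
E
```

```text
board [[0.592 0.266 0.018]]
tray [[ 0.587 -0.021  0.003]]
rack [[ 0.536 -0.328  0.09 ]]
grip [[0.459 0.001 0.053]]
lowpanel [[ 0.541 -0.338  0.04 ]]
[-90.   0. -10.] [-90.   0. 170.]
```

```bash
true
```

```text
(no output)
```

View pics/topz.png

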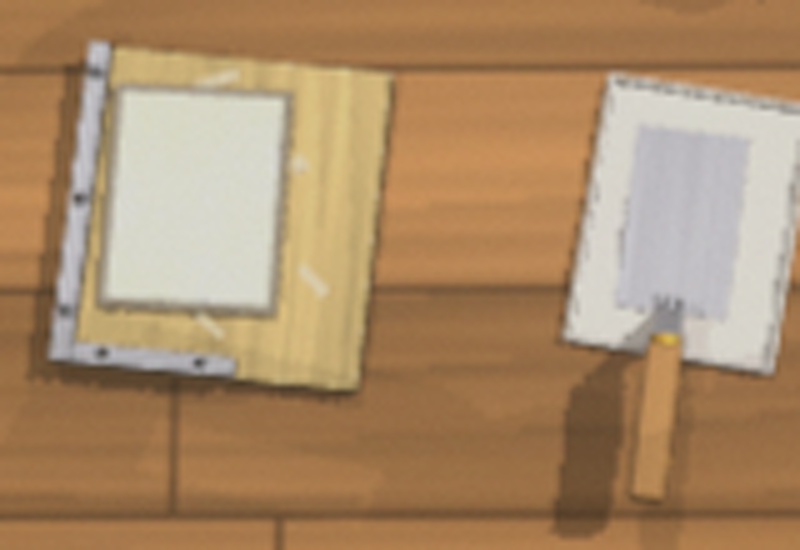

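View pics/topz2.png

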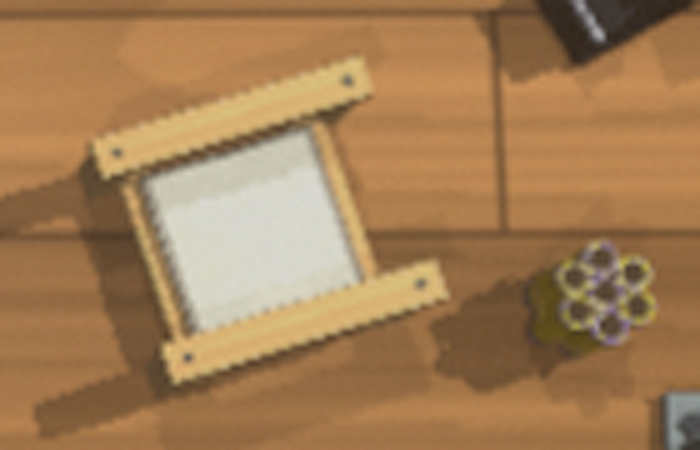

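Run:
```python
from h import *
def d(y): return np.array([np.cos(np.radians(y)),np.sin(np.radians(y)),0])
P={'boardlook':(np.array([.592,.266,.28])-.05*d(84.5),84.5),'racklook':(np.array([.541,-.333,.33])-.05*d(-72),-72),
'grip':(np.array([.459,.001,.034]),-7),'gripup':(np.array([.459,.001,.234]),-7),'ins0':(np.array([.592,.266,.049])-.22*d(84.5),84.5),'ins0h':(np.array([.592,.266,.15])-.22*d(84.5),84.5),'ins1':(np.array([.592,.266,.049])-.1*d(84.5),84.5),
'rk':(np.array([.541,-.333,.14])-.126*d(-72),-72),'rkout':(np.array([.541,-.333,.14])-.26*d(-72),-72)}
for k,(p,y) in P.items():
    for f in (0,1):
        q=solve_ik(p,toolori(y,f)); print(k,f,p.round(3),None if q is None else np.round(q))
```

```text
boardlook 0 [0.587 0.216 0.28 ] [16. 20. 76.  0. 84. 22.]
boardlook 1 [0.587 0.216 0.28 ] None
racklook 0 [ 0.526 -0.285  0.33 ] [-33.  16.  74.  -0.  90. 129.]
racklook 1 [ 0.526 -0.285  0.33 ] [-33.  16.  74.   0.  90. -51.]
grip 0 [0.459 0.001 0.034] [ -5.  23. 114.  -0.  43.  92.]
grip 1 [0.459 0.001 0.034] [ -5.  23. 114.  -0.  43. -88.]
gripup 0 [0.459 0.001 0.234] [-5.  8. 99.  0. 73. 92.]
gripup 1 [0.459 0.001 0.234] [ -5.   8.  99.  -0.  73. -88.]
ins0 0 [0.571 0.047 0.049] [ 0. 28. 99.  0. 52.  6.]
ins0 1 [0.571 0.047 0.049] None
ins0h 0 [0.571 0.047 0.15 ] [ 0. 22. 93.  0. 65.  6.]
ins0h 1 [0.571 0.047 0.15 ] None
ins1 0 [0.582 0.166 0.049] [12. 30. 95.  0. 55. 17.]
ins1 1 [0.582 0.166 0.049] None
rk 0 [ 0.502 -0.213  0.14 ] [-27.  20.  97.  -0.  63. 135.]
rk 1 [ 0.502 -0.213  0.14 ] [-27.  20.  97.   0.  63. -45.]
rkout 0 [ 0.461 -0.086  0.14 ] [-16.  15. 106.  -0.  59. 146.]
rkout 1 [ 0.461 -0.086  0.14 ] [-16.  15. 106.   0.  59. -34.]
```

Run:
```python
from h import *
import json
def d(y): return np.array([np.cos(np.radians(y)),np.sin(np.radians(y)),0])
out={}
for k,p,y in [('b',np.array([.592,.266,.27])-.05*d(84.5),84.5),('r',np.array([.541,-.333,.34])-.05*d(-72),-72),('t',np.array([.54,-.015,.29])-.05*d(-7),-7)]:
    robot.move_pose(p,toolori(y)); robot.hold(.15)
    s=sense(); cv2.imwrite(f'pics/w_{k}.png',snapshot('wrist'))
    out[k]={'eef_pos':s['eef_pos'].tolist(),'tcp_rot':s['tcp_rot'].tolist()}
    print(k,s['time'],s['eef_pos'].round(4),p.round(4))
json.dump(out,open('looks.json','w'))
```

```text
b 2.2167 [0.5866 0.2173 0.27  ] [0.5872 0.2162 0.27  ]
r 4.2667 [ 0.5259 -0.2846  0.3399] [ 0.5255 -0.2854  0.34  ]
t 5.5583 [ 0.4912 -0.0101  0.2902] [ 0.4904 -0.0089  0.29  ]
```

View pics/w_b.png

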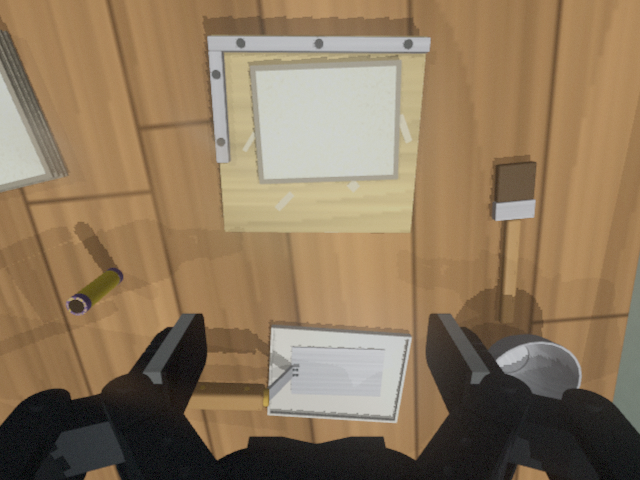

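View pics/w_r.png

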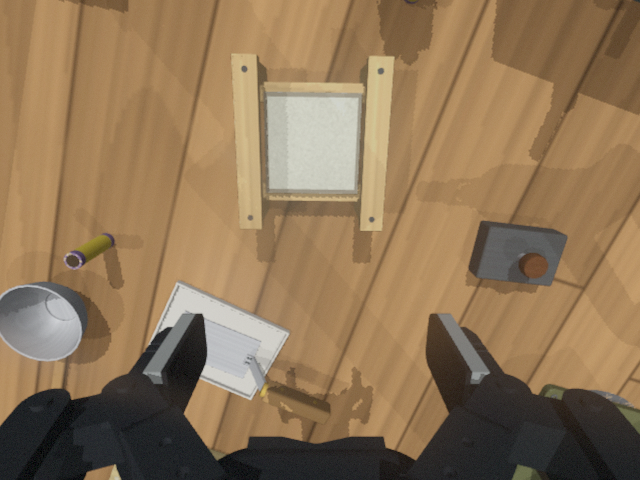

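View pics/w_t.png

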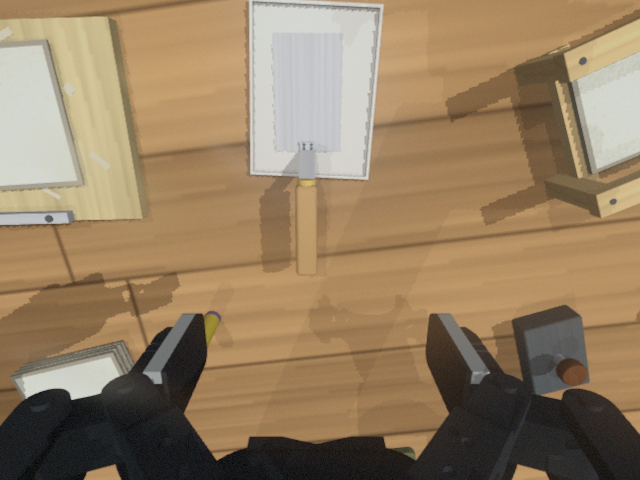

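The board view shows the stops along the top at row 44 and the left at column 220, with the panel at about (255..400, 60..182). The rack rails run from (245,55) to (250,228) and (380,57) to (371,230). In the tray view the blade is at (273..342, 33..152) and the handle at column 307, rows 180-275.

Run:
```python
from h import *
import json
L=json.load(open('looks.json'))
def rect(c,mask,z,name,im):
    n,lab,st,cen=cv2.connectedComponentsWithStats(mask.astype(np.uint8))
    i=1+np.argmax(st[1:,4]); m=(lab==i).astype(np.uint8)
    cnt=max(cv2.findContours(m,cv2.RETR_EXTERNAL,cv2.CHAIN_APPROX_NONE)[0],key=cv2.contourArea)
    hull=cv2.convexHull(cnt)[:,0]
    W=ray(c,hull,z)[:,:2]
    (cx,cy),(w,h),a=cv2.minAreaRect((W*1000).astype(np.float32))
    cv2.drawContours(im,[cnt],-1,(0,0,255),1)
    print(name,'c',round(cx,1),round(cy,1),'size',round(w,1),round(h,1),'ang',round(a,2))
def load(k):
    im=cv2.imread(f'pics/w_{k}.png'); return im,cv2.cvtColor(im,cv2.COLOR_BGR2HSV).astype(int),cam('wrist',L[k])
def roi(m,x0,y0,x1,y1):
    o=np.zeros_like(m);o[y0:y1,x0:x1]=m[y0:y1,x0:x1];return o
im,h,c=load('b'); I=im.copy()
for p in [(330,120),(253,120),(240,200),(300,44),(150,200)]: print(p,h[p[1],p[0]])
rect(c,roi(h[...,1]<55,228,55,420,200),.025,'panel',I)
cv2.imwrite('pics/mb.png',I)
im,h,c=load('r'); I=im.copy()
for p in [(245,150),(380,150),(200,200),(310,140),(285,90)]: print(p,h[p[1],p[0]])
rect(c,roi(h[...,1]<50,255,85,370,200),.049,'lower',I)
for z in(.09,):
  pts=[(244.5,69),(250,217.5),(380.5,71),(372,219)]
  print(ray(c,pts,z)[:,:2].round(4))
cv2.imwrite('pics/mr.png',I)
im,h,c=load('t'); I=im.copy()
for p in [(310,90),(260,90),(307,230),(330,230),(280,100)]: print(p,h[p[1],p[0]],im[p[1],p[0]])
cv2.imwrite('pics/mt.png',I)
for k,box,f in [('b',(200,25,440,245),3),('r',(220,40,410,245),3),('t',(235,0,395,285),2.1)]:
    im=cv2.imread(f'pics/w_{k}.png')[box[1]:box[3],box[0]:box[2]]
    cv2.imwrite(f'pics/z_{k}.png',cv2.resize(im,None,fx=f,fy=f,interpolation=cv2.INTER_CUBIC)[:600,:800])
```

```text
(330, 120) [ 38  10 207]
(253, 120) [ 21  68 142]
(240, 200) [ 22  73 198]
(300, 44) [105   3 190]
(150, 200) [ 16 115 171]
panel c 602.8 279.7 size 120.8 164.8 ang 86.63
(245, 150) [ 21  83 209]
(380, 150) [ 20  83 209]
(200, 200) [ 17 111 181]
(310, 140) [ 32  16 208]
(285, 90) [ 19  90 184]
lower c 543.7 -327.6 size 103.0 107.2 ang 17.39
[[ 0.626  -0.3763]
 [ 0.5836 -0.2391]
 [ 0.5045 -0.4144]
 [ 0.461  -0.2777]]
(310, 90) [105   5 198] [198 196 194]
(260, 90) [ 26   8 214] [207 213 214]
(307, 230) [ 17 111 191] [108 156 191]
(330, 230) [ 16 114 175] [ 97 138 175]
(280, 100) [105   8 203] [203 200 197]
```

View pics/z_b.png

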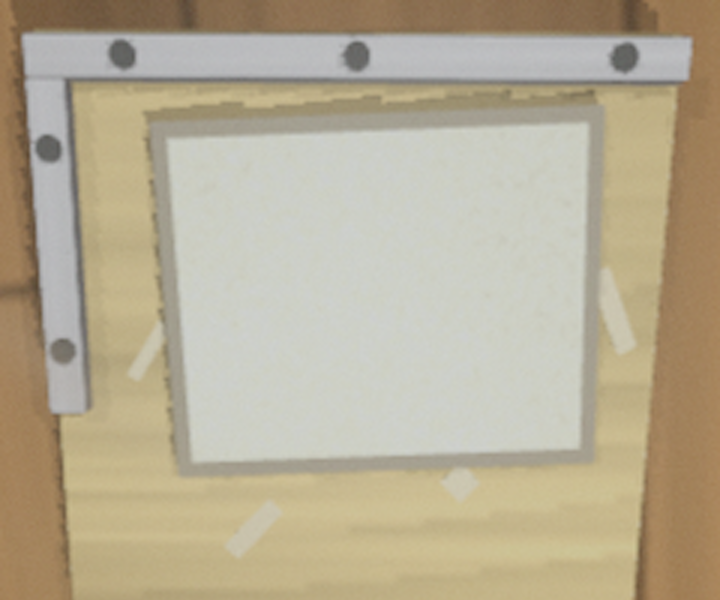

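View pics/z_r.png

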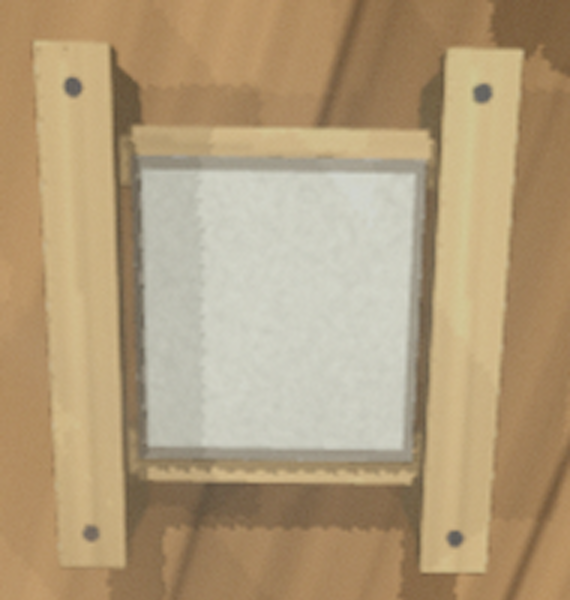

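View pics/z_t.png

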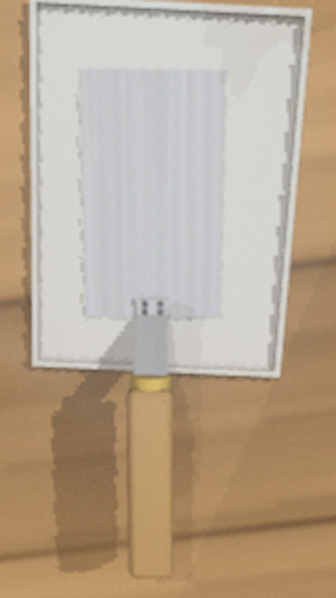

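Run:
```python
from h import *
import json
L=json.load(open('looks.json'))
def load(k):
    im=cv2.imread(f'pics/w_{k}.png'); return im,cv2.cvtColor(im,cv2.COLOR_BGR2HSV).astype(int),cam('wrist',L[k])
def quad(c,m,z,name):
    cnt=max(cv2.findContours(m.astype(np.uint8),cv2.RETR_EXTERNAL,cv2.CHAIN_APPROX_NONE)[0],key=cv2.contourArea)
    W=ray(c,cv2.convexHull(cnt)[:,0],z)[:,:2]*1000
    r=cv2.minAreaRect(W.astype(np.float32)); print(name,np.round(r[0],1),np.round(r[1],1),round(r[2],2))
def roi(m,x0,y0,x1,y1):
    o=np.zeros_like(m);o[y0:y1,x0:x1]=m[y0:y1,x0:x1];return o
def corners(c,z,pts,name):
    W=ray(c,pts,z)[:,:2]*1000; n=len(W)
    print(name,'c',W.mean(0).round(1),'sides',[round(np.linalg.norm(W[(i+1)%n]-W[i]),1) for i in range(n)],'ang',[round(np.degrees(np.arctan2(*(W[(i+1)%n]-W[i])[::-1])),2) for i in range(n)])
    return W
im,h,c=load('b')
quad(c,roi((h[...,1]<30)&(h[...,2]>185),228,55,405,200),.025,'paper')
z=lambda p,o,f:np.array(p,float)/f+o-0.33
corners(c,.025,z([(150,116),(603,106),(593,461),(181,475)],(200,25),3),'panel TL TR BR BL')
corners(c,.030,z([(23,34),(692,36),(690,80),(25,77)],(200,25),3),'bar')
# board corners z=.018
g=(h[...,1]>55)&(h[...,1]<100)&(h[...,2]>165)
print('bar-panel front line dist:')
im,h,c=load('r')
quad(c,roi((h[...,1]<40),255,90,370,200),.045,'lowerpaper')
for n,p in [('railL',[(33,42),(109,43),(125,568),(60,568)]),('railR',[(448,47),(523,49),(488,573),(421,572)])]:
    corners(c,.09,z(p,(220,40),3),n)
im,h,c=load('t')
zt=lambda p:np.array(p,float)/2.1+np.array((235,0))-0.25
corners(c,.0046,zt([(80,69),(226,69),(222,318),(86,318)]),'blade TL TR BR BL')
corners(c,.065,zt([(130,390),(171,390),(171,578),(130,576)]),'handle')
corners(c,.008,zt([(31,1),(312,10),(278,377),(33,367)]),'tray')
```

```text
paper [603.7 284.8] [100.  130.1] 86.75
panel TL TR BR BL c [603.9 285.5] sides [np.float64(138.7), np.float64(108.7), np.float64(138.5), np.float64(110.6)] ang [np.float64(-4.12), np.float64(-93.06), np.float64(176.69), np.float64(87.03)]
bar c [602.3 354.8] sides [np.float64(198.5), np.float64(11.8), np.float64(199.4), np.float64(11.6)] ang [np.float64(-5.43), np.float64(-92.8), np.float64(174.49), np.float64(82.61)]
bar-panel front line dist:
lowerpaper [ 543.3 -327.8] [101.1 107.2] 17.6
railL c [ 605.1 -307.7] sides [np.float64(23.4), np.float64(169.0), np.float64(23.0), np.float64(169.3)] ang [np.float64(-162.47), np.float64(107.32), np.float64(18.23), np.float64(-72.55)]
railR c [ 482.8 -346.3] sides [np.float64(23.2), np.float64(169.1), np.float64(23.8), np.float64(169.3)] ang [np.float64(-163.17), np.float64(107.68), np.float64(17.34), np.float64(-72.53)]
blade TL TR BR BL c [589.2 -14.1] sides [np.float64(69.1), np.float64(115.3), np.float64(70.5), np.float64(115.3)] ang [np.float64(-97.0), np.float64(173.21), np.float64(83.0), np.float64(-7.48)]
handle c [459.6   2.9] sides [np.float64(18.8), np.float64(93.4), np.float64(20.3), np.float64(92.4)] ang [np.float64(-97.0), np.float64(173.01), np.float64(79.98), np.float64(-7.9)]
tray c [587.6 -18.8] sides [np.float64(129.1), np.float64(169.2), np.float64(128.7), np.float64(167.6)] ang [np.float64(-98.61), np.float64(170.1), np.float64(80.67), np.float64(-9.75)]
```

The measured sizes match those given to about 1 mm: panel 110x140, blade 115x70, rails 24x169 and 128 mm apart. Poses are panel (603.8, 285) at yaw 86.8, board yaw 84.5, rack (544, -327) at yaw -72.5, and spatula grip (479, 0) at yaw -7.4. Next I'll grasp the spatula.

Run:
```python
from h import *
o=toolori(-7.4)
robot.move_pose([.479,.0003,.10],o)
robot.move_l([.479,.0003,.034],o,max_speed=.08)
robot.hold(.2); s=sense(); print(s['time'],s['eef_pos'].round(4),s['tcp_rot'].round(2))
fingers.gripper_to(.015,effort=90)
robot.hold(.2); s=sense(); print(s['time'],s['eef_pos'].round(4),s['tcp_rot'].round(2),s['finger_gap'],s['contact_force'].round(2))
cv2.imwrite('pics/g0.png',snapshot('wrist'))
robot.move_l([.479,.0003,.07],o,max_speed=.08); robot.hold(.2)
s=sense(); print(s['time'],s['eef_pos'].round(4),s['tcp_rot'].round(2),s['finger_gap'],s['contact_force'].round(2),s['moment'].round(2))
cv2.imwrite('pics/g1.png',snapshot('wrist'))
```

```text
7.5667 [4.794e-01 3.000e-04 3.450e-02] [-89.93   0.   -97.4 ]
8.3667 [4.79e-01 3.00e-04 3.41e-02] [-89.99   0.   -97.4 ] 0.02092226121547024 [-0.19  0.58  2.58]
9.2167 [4.784e-01 3.000e-04 6.940e-02] [-90.08  -0.   -97.4 ] 0.020769761758867997 [-0.26 -0.16 -1.65] [ 0.02  0.09 -0.01]
```

View pics/g0.png

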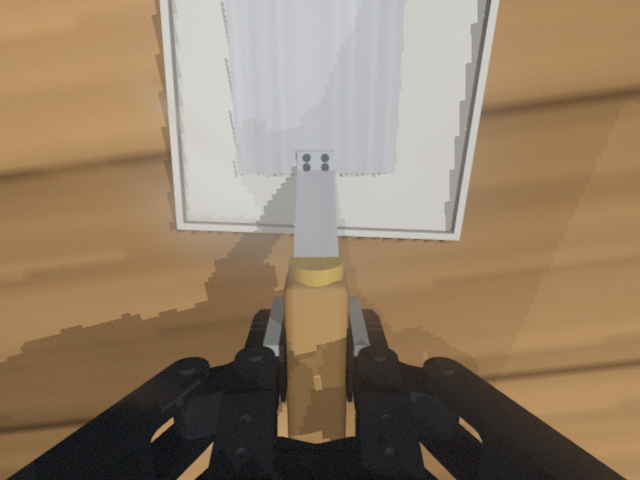

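View pics/g1.png

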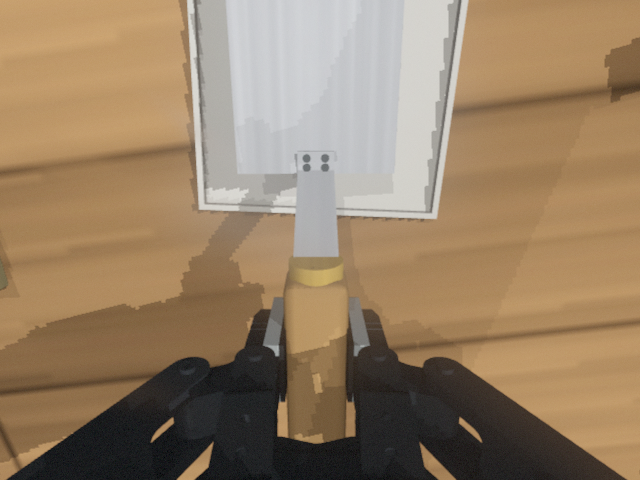

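Blade pixels are the same before and after lifting (rear edge at row 175, columns 237-396), so the grip is firm and level. Now I'll locate the blade in the tool frame, then go to the board.

Run:
```python
from h import *
c=calibration('wrist');K=c['camera_matrix'];H=c['hand_eye']
def tool(uv,y):
    d=H[:3,:3]@np.linalg.inv(K)@np.array([*uv,1.]); return H[:3,3]+d*((y-H[1,3])/d[1])
for uv in [(237,175),(396,174),(229,10),(404,10)]: print(tool(uv,.031-.0016).round(4))
u=np.array([.0958,.9954]);n=np.array([-.9954,.0958])
def tcp(s,l,z): return np.r_[(s*u+l*n)/1000-.112*u,z]
o=toolori(84.5)
robot.move_l([.479,.0003,.16],max_speed=.2)
robot.move_pose(tcp(212.5,-573.7,.14),o)
robot.move_l(tcp(212.5,-573.7,.056),o,max_speed=.12)
robot.hold(.3);s=sense();print(s['time'],s['eef_pos'].round(4),tcp(212.5,-573.7,.056).round(4),s['tcp_rot'].round(2),o)
cv2.imwrite('pics/i0.png',snapshot('wrist'));cv2.imwrite('pics/i0t.png',snapshot('top'))
```

```text
[-0.0346  0.0294  0.0534]
[0.036  0.0294 0.054 ]
[-0.0337  0.0294  0.1179]
[0.0348 0.0294 0.118 ]
12.3667 [0.5811 0.0451 0.0567] [0.5807 0.0451 0.056 ] [-8.999e+01 -8.000e-02 -5.500e+00] [-90.    0.   -5.5]
```

View pics/i0.png

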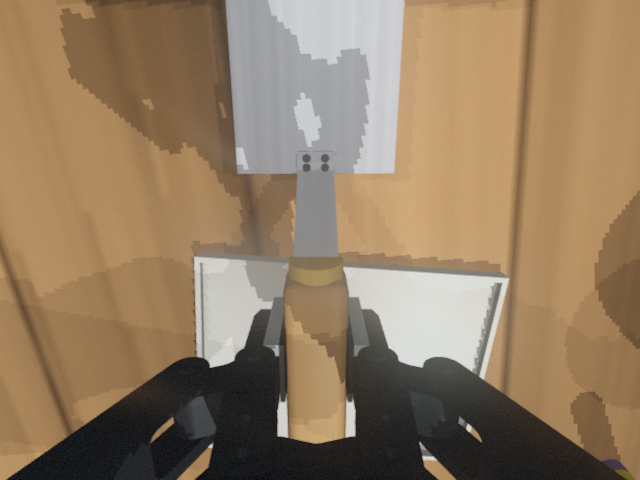

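View pics/i0t.png

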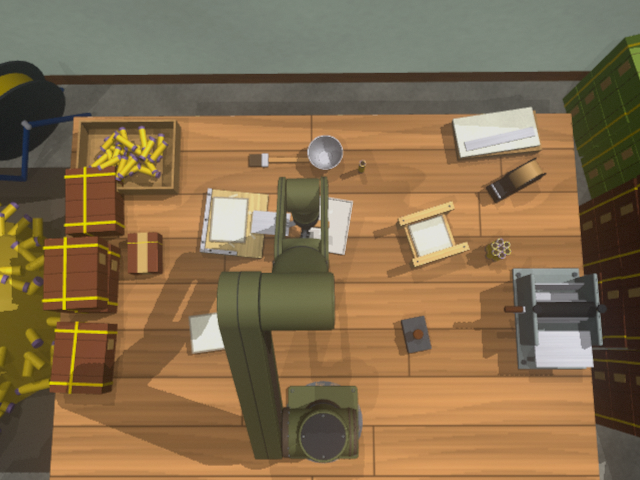

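The blade's rear edge sits 53.7 mm ahead of the grip (54.5 expected), and it lines up with the panel in the top view. I'll touch down on the board and slide in.

```bash
python3 - <<'E'
from h import *
u=np.array([.0958,.9954]);n=np.array([-.9954,.0958])
def tcp(s,l,z): return np.r_[(s*u+l*n)/1000-.1115*u,z]
o=toolori(84.5)
r=robot.move_l(tcp(212.5,-573.7,.0475),o,max_speed=.02,f_stop=2.5)
s=sense();zt=s['eef_pos'][2];print(r,s['time'],s['eef_pos'].round(4),s['contact_force'].round(2))
z=.0496
robot.move_l(tcp(212.5,-573.7,z),o,max_speed=.05)
robot.hold(.2);s=sense();print(s['eef_pos'].round(4),s['tcp_rot'].round(2),s['contact_force'].round(2))
cv2.imwrite('pics/i1s.png',snapshot('scene'))
E
python3 -c "
import cv2;im=cv2.imread('pics/i1s.png')[230:400,240:480];cv2.imwrite('pics/i1sz.png',cv2.resize(im,None,fx=3.3,fy=3.3,interpolation=2))"
```

```text
True 12.875 [0.5807 0.0453 0.0481] [0.48 0.88 3.99]
[0.5804 0.0456 0.0493] [-9.001e+01  5.000e-02 -5.500e+00] [-0.1  -0.08 -1.45]
```

View pics/i1sz.png

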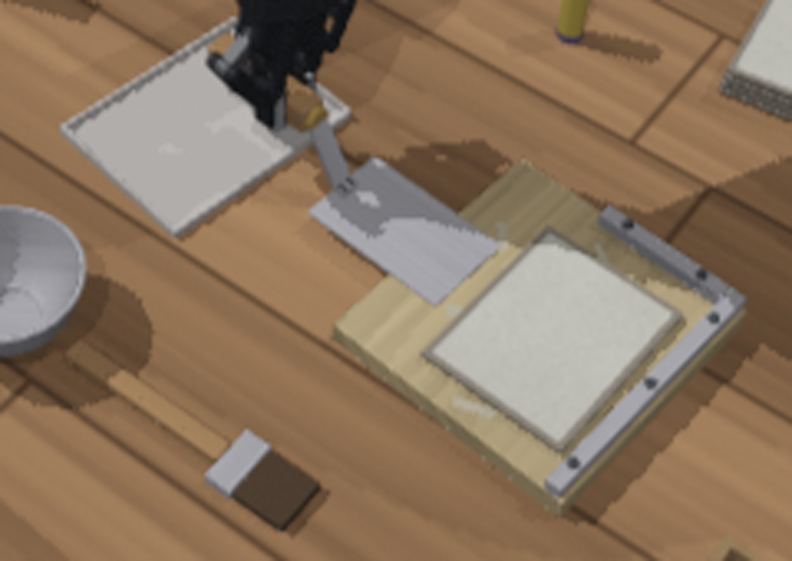

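The scene view shows the blade flat, just clear of the board, square to the panel and centred on it. Sliding in.

Run:
```python
from h import *
u=np.array([.0958,.9954]);n=np.array([-.9954,.0958])
def tcp(s,l,z): return np.r_[(s*u+l*n)/1000-.1115*u,z]
o=toolori(84.5); z=.0496
for i,sg in enumerate((260,326)):
    r=robot.move_l(tcp(sg,-573.7,z),o,max_speed=.05,f_stop=8)
    s=sense();print(r,s['time'],s['eef_pos'].round(4),tcp(sg,-573.7,z).round(4),s['contact_force'].round(2))
    if r: break
robot.hold(.2);s=sense();print(s['eef_pos'].round(4),s['contact_force'].round(2),s['tcp_rot'])
cv2.imwrite('pics/i2s.png',snapshot('scene')[230:400,240:480]);cv2.imwrite('pics/i2.png',snapshot('wrist'))
im=cv2.imread('pics/i2s.png');cv2.imwrite('pics/i2s.png',cv2.resize(im,None,fx=3.3,fy=3.3,interpolation=2))
```

```text
False 14.475 [0.5852 0.0928 0.0496] [0.5853 0.0929 0.0496] [-0.45 -0.02 -3.41]
False 15.9417 [0.5916 0.1586 0.0495] [0.5916 0.1586 0.0496] [-0.41  1.   -2.81]
[0.5916 0.1585 0.0496] [-0.3  -0.01 -1.85] [-8.99923702e+01  2.22038732e-03 -5.51851471e+00]
```

View pics/i2s.png

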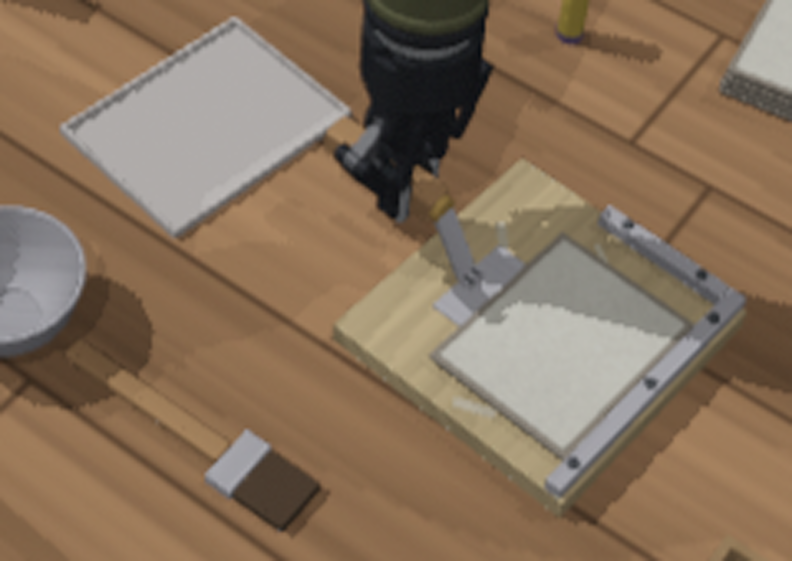

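View pics/i2.png

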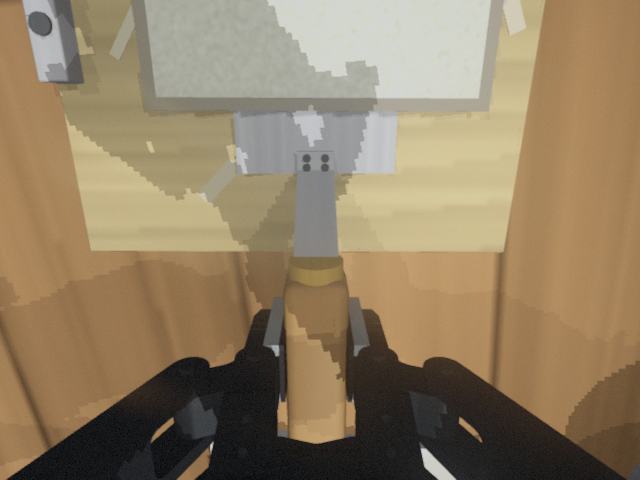

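The panel is now square against the stop, with its rear edge at row 110 and the blade's rear edge at row 174.

```bash
cat >> h.py <<'E'
def tool(uv,y):
    c=calibration('wrist');K=c['camera_matrix'];H=c['hand_eye']
    d=H[:3,:3]@np.linalg.inv(K)@np.array([*uv,1.]); return H[:3,3]+d*((y-H[1,3])/d[1])
E
python3 - <<'E'
from h import *
for uv in [(143,111),(490,110)]: print(tool(uv,.031-.0016-.007+.001).round(4))
E
```

```text
[-0.0716  0.0234  0.081 ]
[0.0698 0.0234 0.0817]
```

Run:
```python
from h import *
u=np.array([.0958,.9954]);n=np.array([-.9954,.0958])
def tcp(s,l,z): return np.r_[(s*u+l*n)/1000-.1115*u,z]
o=toolori(84.5); z=.0496
r=robot.move_l(tcp(338,-573.7,z),o,max_speed=.04,f_stop=8)
s=sense();print(r,s['time'],s['eef_pos'].round(4),s['contact_force'].round(2))
robot.move_l(tcp(337,-573.7,.053),o,max_speed=.02)
robot.move_l(tcp(335,-573.7,.062),o,max_speed=.03)
robot.hold(.2)
s=sense();print(s['time'],s['eef_pos'].round(4),s['contact_force'].round(2),s['moment'].round(3),s['tcp_rot'])
cv2.imwrite('pics/i3s.png',cv2.resize(snapshot('scene')[230:400,240:480],None,fx=3.3,fy=3.3,interpolation=2));cv2.imwrite('pics/i3.png',snapshot('wrist'))
```

```text
False 16.6917 [0.5928 0.1711 0.0495] [ 0.23 -0.4  -1.62]
17.675 [0.5923 0.1675 0.0619] [ 0.45  0.03 -2.77] [-0.173 -0.01   0.014] [-9.00031493e+01  1.38929114e-02 -5.49840550e+00]
```

View pics/i3s.png

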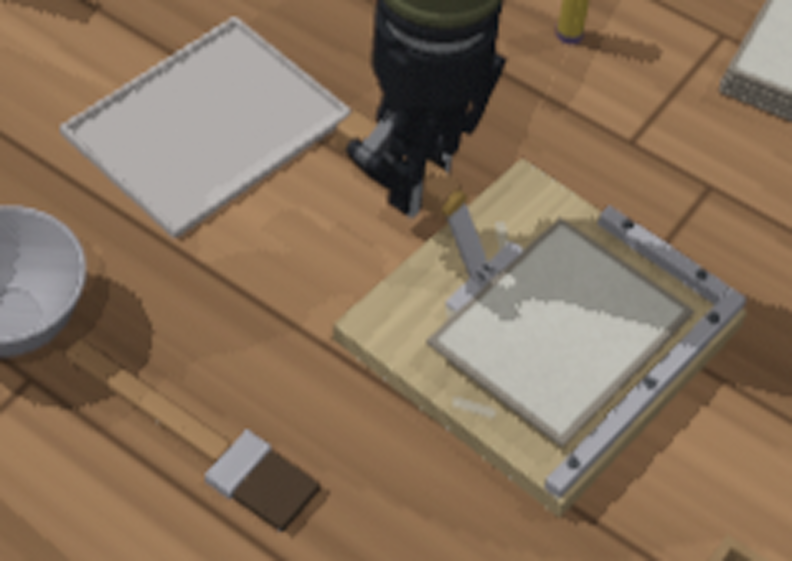

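View pics/i3.png

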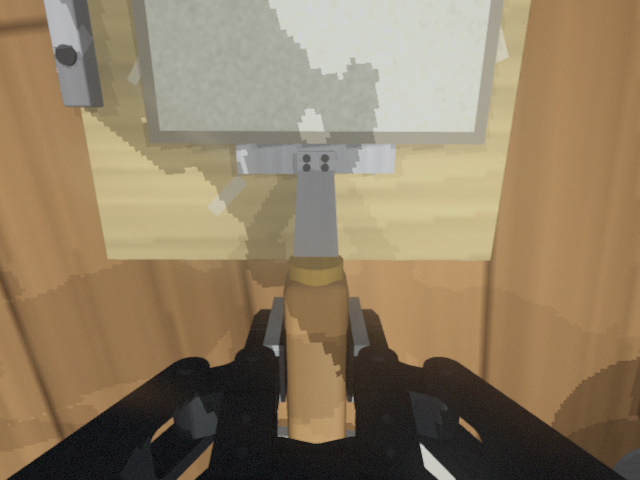

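Run:
```python
from h import *
a=tool((147,144),.0234);b=tool((486,143),.0234);print(a.round(4),b.round(4))
m=(a+b)/2; pc=np.array([m[0],.0294,m[2]+.055]); yawoff=np.degrees(np.arctan2(b[2]-a[2],b[0]-a[0]));print(pc,yawoff)
# cross-check rack from the top camera
c=cam('top')
z=lambda p:np.array(p,float)/5+np.array((380,190))-0.4
for nm,p in [('railfar',[(92,148),(362,57),(375,95),(103,181)]),('railnear',[(163,346),(438,260),(450,298),(173,385)])]:
    W=ray(c,z(p),.09)[:,:2]*1000; print(nm,W.mean(0).round(1),np.linalg.norm(W[1]-W[0]).round(1),np.degrees(np.arctan2(*(W[1]-W[0])[::-1])).round(1))
o=toolori(-72.5);R=rot(o)
tgt=np.array([.5439,-.327,0])-R@pc; tgt[2]=.16; print('tgt',tgt)
s=sense();p=s['eef_pos'].copy();p[2]=.16
robot.move_l(p,max_speed=.08)
robot.move_l(tgt,o,max_speed=.08)
robot.hold(.4)
s=sense();print(s['time'],s['eef_pos'].round(4),s['contact_force'].round(2),s['moment'].round(3),s['tcp_rot'],s['joints'].round(1))
cv2.imwrite('pics/k0s.png',cv2.resize(snapshot('scene')[130:270,130:330],None,fx=4,fy=4,interpolation=2));cv2.imwrite('pics/k0.png',snapshot('wrist'))
cv2.imwrite('pics/k0t.png',cv2.resize(snapshot('top')[180:290,370:500],None,fx=5,fy=5,interpolation=2))
```

```text
[-0.0717  0.0234  0.0679] [0.07   0.0234 0.0686]
[-0.00087341  0.0294      0.12324301] 0.29324729092822316
railfar [ 603.1 -310.7] 170.3 -71.5
railnear [ 482.3 -349.1] 170.1 -72.9
tgt [ 0.50600713 -0.20972369  0.16      ]
24.5417 [ 0.506  -0.2097  0.16  ] [ 0.34  0.24 -2.61] [0.213 0.08  0.016] [-8.99984731e+01 -8.91849613e-04 -1.62497921e+02] [-26.9  19.1  95.3  -0.   65.6 135.6]
```

View pics/k0.png

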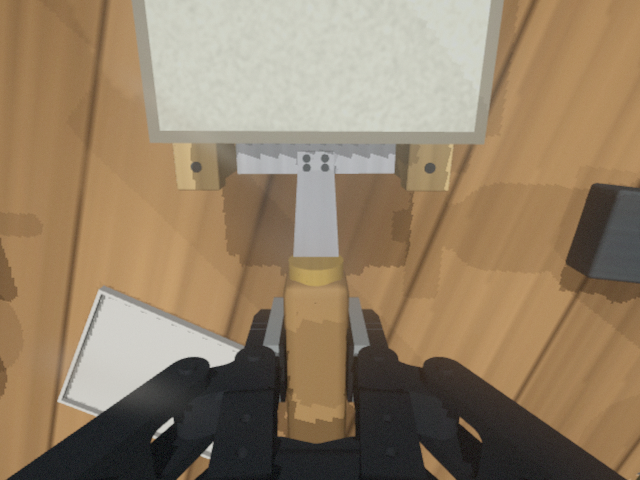

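View pics/k0s.png

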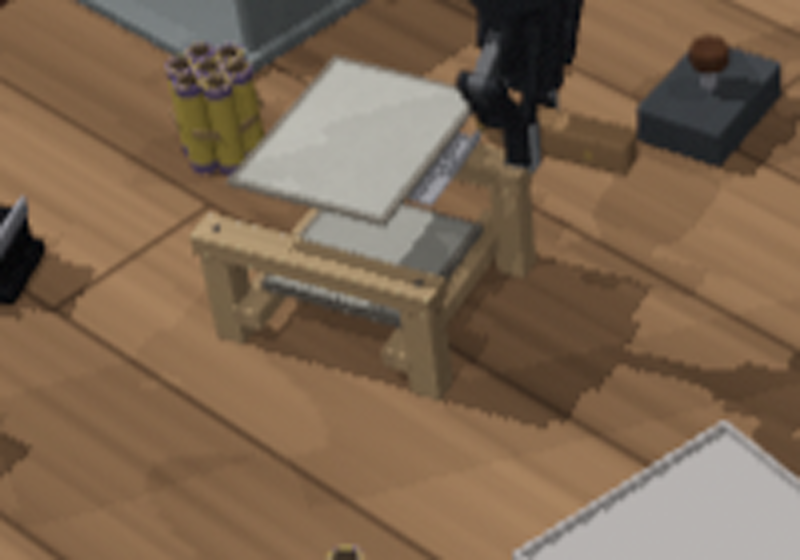

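View pics/k0t.png

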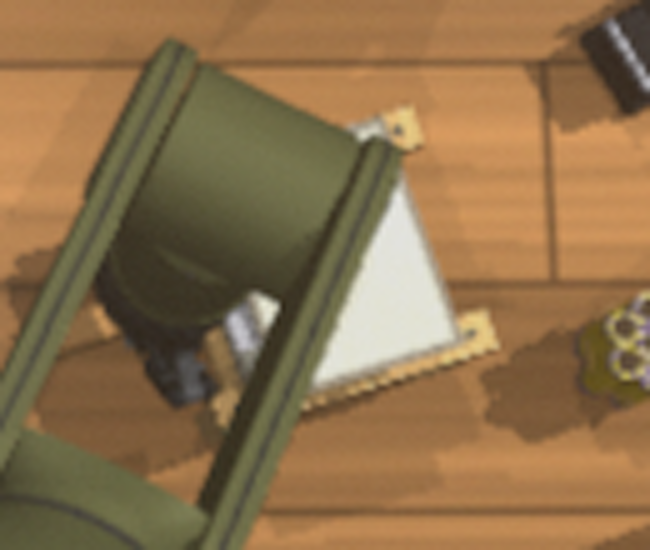

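The panel hasn't moved on the blade (rear edge at row 144). The rail ends are visible at (178..219,190) and (407..452,190), with screws at (196,168) and (430,168). I'll check the centring against these.

Run:
```python
from h import *
im=cv2.imread('pics/k0.png');cv2.imwrite('pics/k0z.png',cv2.resize(im[125:205,160:470],None,fx=2.58,fy=2.58*2,interpolation=2))
for uv in [(196,168),(430,168),(178,190),(219,189),(408,190),(452,190),(149,144),(485,143)]:
    print(uv,tool(uv,.0234 if uv[1]<150 else .07).round(4))
```

```text
(196, 168) [-0.0643  0.07    0.0519]
(430, 168) [0.0636 0.07   0.0522]
(178, 190) [-0.0755  0.07    0.0398]
(219, 189) [-0.0526  0.07    0.0404]
(408, 190) [0.0525 0.07   0.04  ]
(452, 190) [0.077  0.07   0.0401]
(149, 144) [-0.0686  0.0234  0.0682]
(485, 143) [0.0718 0.0234 0.0689]
```

View pics/k0z.png

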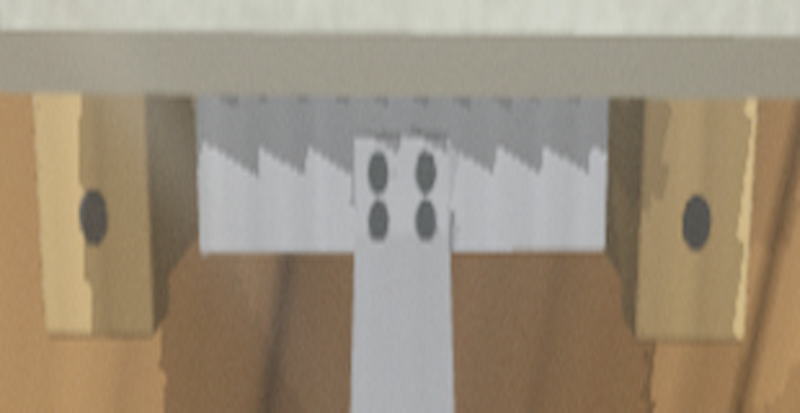

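Run:
```python
from h import *
for n in ('i3','k0'):
    im=cv2.imread(f'pics/{n}.png').astype(int)
    for r in (60,100,130): 
        print(n,r,[tuple(im[r,x]) [0:3:2] for x in range(134,166,2)],'|',[tuple(im[r,x])[0:3:2] for x in range(478,504,2)])
im=cv2.imread('pics/k0.png');a=im[90:160,120:190];b=im[90:160,450:520]
cv2.imwrite('pics/k0c.png',cv2.resize(np.hstack([a,b]),None,fx=5.5,fy=5.5,interpolation=0))
```

```text
i3 60 [(np.int64(100), np.int64(146)), (np.int64(115), np.int64(145)), (np.int64(117), np.int64(140)), (np.int64(106), np.int64(124)), (np.int64(106), np.int64(124)), (np.int64(109), np.int64(125)), (np.int64(109), np.int64(128)), (np.int64(110), np.int64(127)), (np.int64(107), np.int64(126)), (np.int64(153), np.int64(163)), (np.int64(156), np.int64(168)), (np.int64(159), np.int64(169)), (np.int64(155), np.int64(165)), (np.int64(156), np.int64(167)), (np.int64(156), np.int64(167)), (np.int64(155), np.int64(167))] | [(np.int64(200), np.int64(208)), (np.int64(197), np.int64(208)), (np.int64(192), np.int64(204)), (np.int64(148), np.int64(168)), (np.int64(147), np.int64(168)), (np.int64(147), np.int64(168)), (np.int64(147), np.int64(167)), (np.int64(146), np.int64(166)), (np.int64(145), np.int64(166)), (np.int64(173), np.int64(198)), (np.int64(179), np.int64(204)), (np.int64(172), np.int64(204)), (np.int64(148), np.int64(198))]
i3 100 [(np.int64(106), np.int64(155)), (np.int64(107), np.int64(153)), (np.int64(109), np.int64(154)), (np.int64(109), np.int64(153)), (np.int64(108), np.int64(1
[... 3802 characters left out ...]
 (np.int64(124), np.int64(163)), (np.int64(137), np.int64(157)), (np.int64(138), np.int64(159)), (np.int64(138), np.int64(160)), (np.int64(136), np.int64(157)), (np.int64(138), np.int64(160)), (np.int64(167), np.int64(183)), (np.int64(173), np.int64(188)), (np.int64(174), np.int64(189))] | [(np.int64(131), np.int64(153)), (np.int64(131), np.int64(155)), (np.int64(132), np.int64(156)), (np.int64(132), np.int64(154)), (np.int64(108), np.int64(159)), (np.int64(95), np.int64(162)), (np.int64(93), np.int64(162)), (np.int64(94), np.int64(164)), (np.int64(98), np.int64(169)), (np.int64(95), np.int64(166)), (np.int64(92), np.int64(166)), (np.int64(99), np.int64(176)), (np.int64(101), np.int64(179))]
```

View pics/k0c.png

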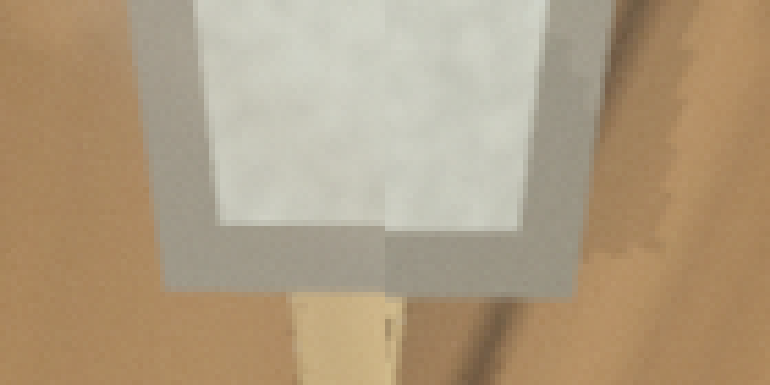

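Run:
```python
from h import *
for uv in [(147,144),(149,144),(486,143),(485,143)]: print(tool(uv,.0234).round(4))
print(calibration('wrist')['hand_eye'].round(4),calibration('top')['t'])
```

```text
[-0.0695  0.0234  0.0682]
[-0.0686  0.0234  0.0682]
[0.0722 0.0234 0.0689]
[0.0718 0.0234 0.0689]
[[ 1.000e+00  1.900e-03  1.200e-03  1.100e-03]
 [-5.000e-04 -3.154e-01  9.490e-01 -1.418e-01]
 [ 2.200e-03 -9.490e-01 -3.154e-01  8.090e-02]
 [ 0.000e+00  0.000e+00  0.000e+00  1.000e+00]] [0.02125638 0.53599222 1.73864658]
```

```bash
for i in 1 2; do python3 - <<'E'
from h import *
for i in range(3): print(calibration('wrist')['hand_eye'][:3,3].round(5))
E
done
```

```text
[ 0.00106 -0.14181  0.0809 ]
[ 0.00106 -0.14181  0.0809 ]
[ 0.00106 -0.14181  0.0809 ]
[ 0.00106 -0.14181  0.0809 ]
[ 0.00106 -0.14181  0.0809 ]
[ 0.00106 -0.14181  0.0809 ]
```

The wrist camera's reported hand-eye has drifted by 1.8 mm in x since earlier. I'll therefore use relative offsets within this one picture: the panel must go about 1.3 mm in -x_tool and 1.5 mm forward. After applying that I'll lower it.

Run:
```python
from h import *
o=toolori(-72.5);R=rot(o)
t=np.array([.506,-.20972,.16])+R@np.array([-.0013,0,.0015]); print(t)
robot.move_l([t[0],t[1],.127],o,max_speed=.05)
robot.hold(.2);s=sense();print(s['time'],s['eef_pos'].round(4),s['contact_force'].round(2))
cv2.imwrite('pics/k1.png',snapshot('wrist'))
robot.move_l([t[0],t[1],.116],o,max_speed=.02)
robot.hold(.2);s=sense();print(s['time'],s['eef_pos'].round(4),s['contact_force'].round(2),s['moment'].round(3))
robot.move_l([t[0],t[1],.107],o,max_speed=.03)
robot.hold(.2);s=sense();print(s['time'],s['eef_pos'].round(4),s['contact_force'].round(2),s['moment'].round(3))
cv2.imwrite('pics/k2.png',snapshot('wrist'))
cv2.imwrite('pics/k2s.png',cv2.resize(snapshot('scene')[130:270,130:330],None,fx=4,fy=4,interpolation=2))
```

```text
[ 0.50769089 -0.21075966  0.16      ]
25.7 [ 0.508  -0.2109  0.1274] [-0.26 -0.36 -1.86]
26.65 [ 0.5078 -0.2108  0.1161] [-0.43 -0.03 -2.65] [ 0.097  0.01  -0.028]
27.3 [ 0.5078 -0.2108  0.1071] [-0.65 -0.11 -2.35] [0.1   0.096 0.017]
```

View pics/k2.png

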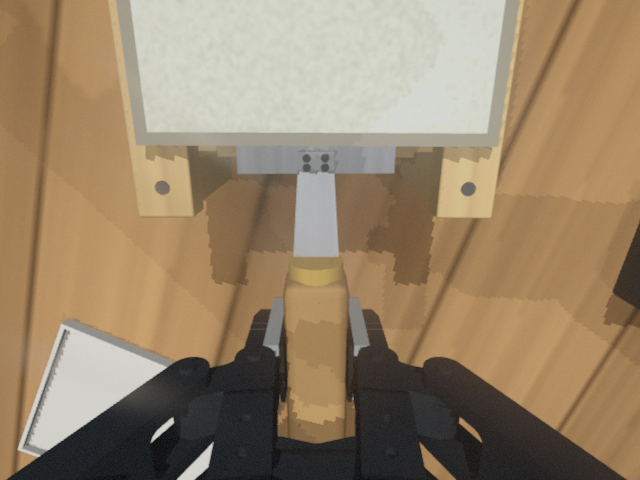

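View pics/k2s.png

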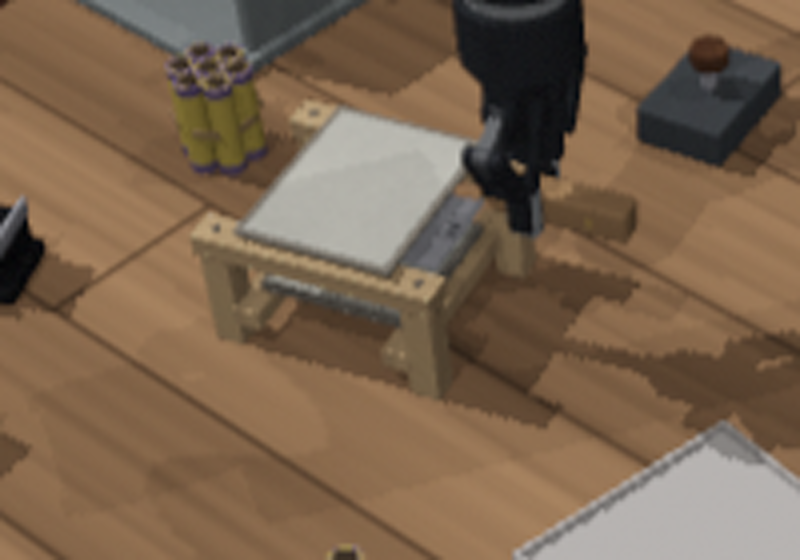

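The panel rests on both rails with the blade below it. I'll check the overhang to the rail ends, then draw the blade out.

Run:
```python
from h import *
y=.1071-.09
for uv,yy in [((136,146),y-.005),((497,146),y-.005),((138,216),y),((194,216),y),((438,217),y),((492,217),y),((162,188),y),((468,188),y)]: print(uv,tool(uv,yy).round(4))
o=toolori(-72.5);R=rot(o); t=sense()['eef_pos'];t=np.array([.50769,-.21076,.107])
e=t-R[:,2]*.125
print(e,solve_ik(e,o))
robot.move_l(e,o,max_speed=.08)
robot.hold(.2);s=sense();print(s['time'],s['eef_pos'].round(4),s['contact_force'].round(2),s['joints'].round(1))
cv2.imwrite('pics/k3s.png',cv2.resize(snapshot('scene')[130:270,130:330],None,fx=4,fy=4,interpolation=2));cv2.imwrite('pics/k3.png',snapshot('wrist'));
```

```text
(136, 146) [-0.069   0.0121  0.0683]
(497, 146) [0.0718 0.0121 0.0686]
(138, 216) [-0.0747  0.0171  0.0388]
(194, 216) [-0.0508  0.0171  0.0388]
(438, 217) [0.0534 0.0171 0.0386]
(492, 217) [0.0765 0.0171 0.0387]
(162, 188) [-0.063   0.0171  0.0509]
(468, 188) [0.0646 0.0171 0.0511]
[ 0.47010178 -0.09154538  0.107     ] [-1.60746325e+01  1.79463230e+01  1.07185791e+02 -2.54444375e-14
  5.48678864e+01  1.46425368e+02]
29.3083 [ 0.4702 -0.0918  0.107 ] [ 0.02  0.31 -0.89] [-16.1  18.  107.2  -0.   54.9 146.4]
```

View pics/k3s.png

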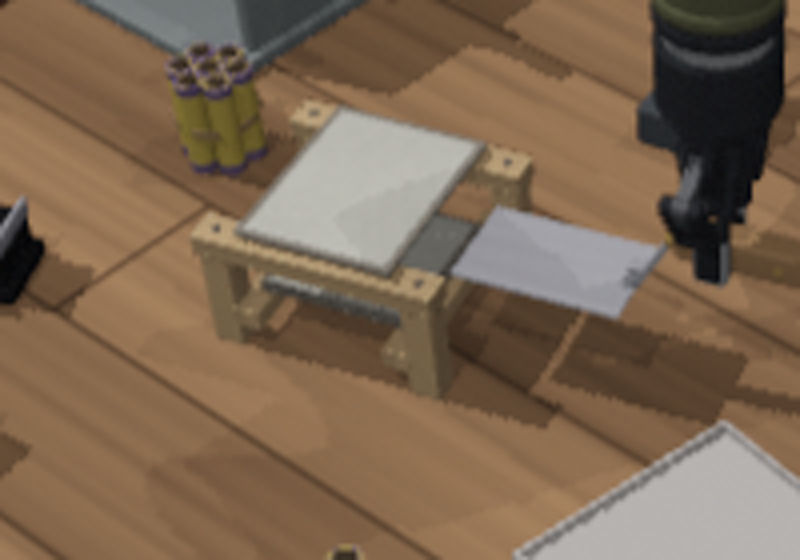

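View pics/k3.png

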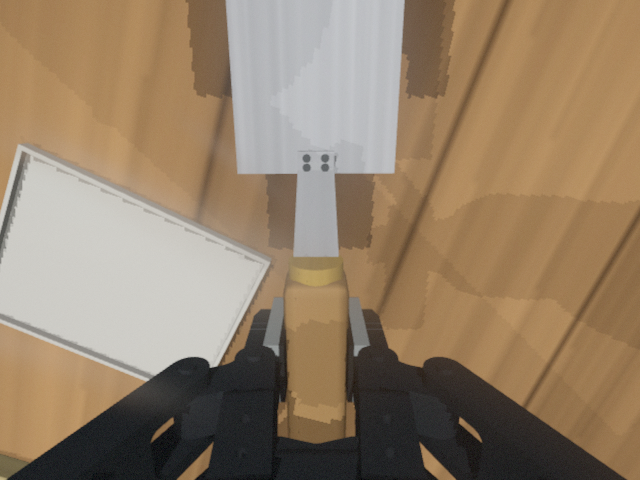

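The blade is out and the panel stays on the rails (29.8 mm from the rail end against 30 nominal, lateral offset about 0.4 mm). Now the spatula goes back to its tray.

Run:
```python
from h import *
s=sense();p=s['eef_pos'].copy();p[2]=.165
robot.move_l(p,max_speed=.15)
o=toolori(-7.4)
robot.move_pose([.479,.0003,.14],o)
robot.move_l([.479,.0003,.045],o,max_speed=.1)
robot.hold(.2);s=sense();print(s['time'],s['eef_pos'].round(4))
cv2.imwrite('pics/t0.png',snapshot('wrist'))
r=robot.move_l([.479,.0003,.0338],o,max_speed=.02,f_stop=3)
s=sense();print(r,s['time'],s['eef_pos'].round(4),s['contact_force'].round(2))
```

```text
32.1417 [4.795e-01 3.000e-04 4.560e-02]
True 32.725 [4.786e-01 3.000e-04 3.410e-02] [-0.17 -0.02  4.14]
```

View pics/t0.png

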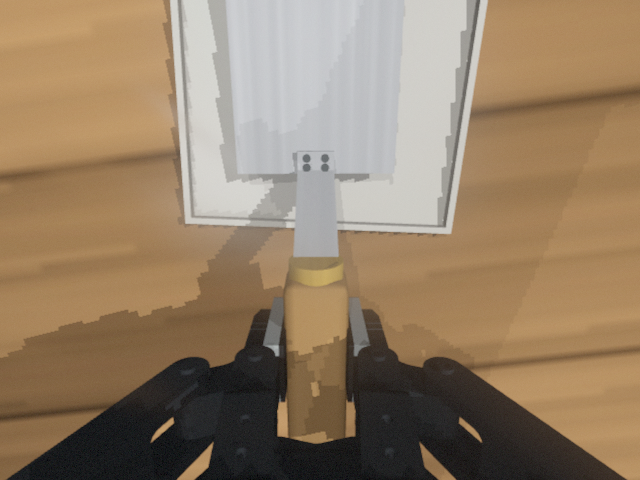

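The spatula is in its tray with the blade on the floor (force contact at TCP z 34.1 mm, the same as at pick-up). I'll release, retreat and check.

Run:
```python
from h import *
import json
fingers.gripper_to(.06)
robot.hold(.2)
o=toolori(-7.4)
s=sense();p=s['eef_pos'].copy();p[2]=.16;print(s['finger_gap'])
robot.move_l(p,o,max_speed=.12)
def d(y): return np.array([np.cos(np.radians(y)),np.sin(np.radians(y)),0])
out={}
for k,p,y in [('t2',np.array([.54,-.015,.29])-.05*d(-7),-7),('r2',np.array([.541,-.333,.34])-.05*d(-72),-72)]:
    robot.move_pose(p,toolori(y)); robot.hold(.3)
    s=sense(); cv2.imwrite(f'pics/w_{k}.png',snapshot('wrist'))
    out[k]={'eef_pos':s['eef_pos'].tolist(),'tcp_rot':s['tcp_rot'].tolist()}
    print(k,s['time'],s['contact_force'].round(2))
json.dump(out,open('looks2.json','w'))
cv2.imwrite('pics/f_s.png',snapshot('scene'))
```

```text
0.05980908898395191
t2 35.4667 [ 0.27 -0.5  -0.08]
r2 36.9083 [-1.13  0.04  0.11]
```

View pics/w_t2.png

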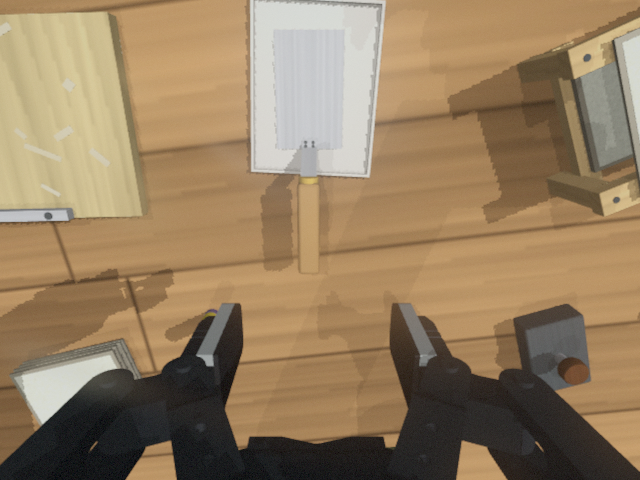

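View pics/w_r2.png

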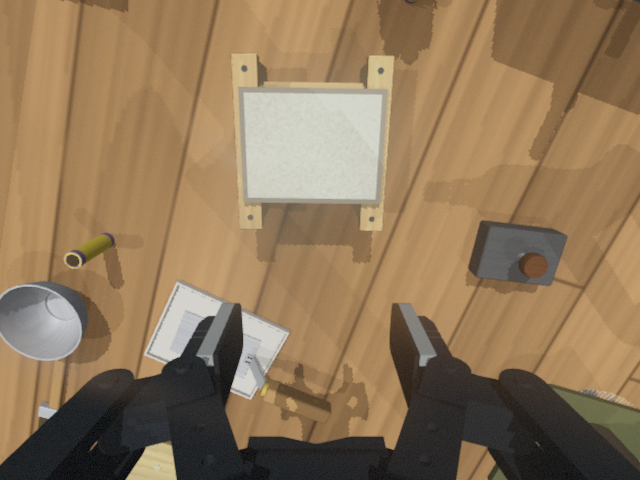

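View pics/f_s.png

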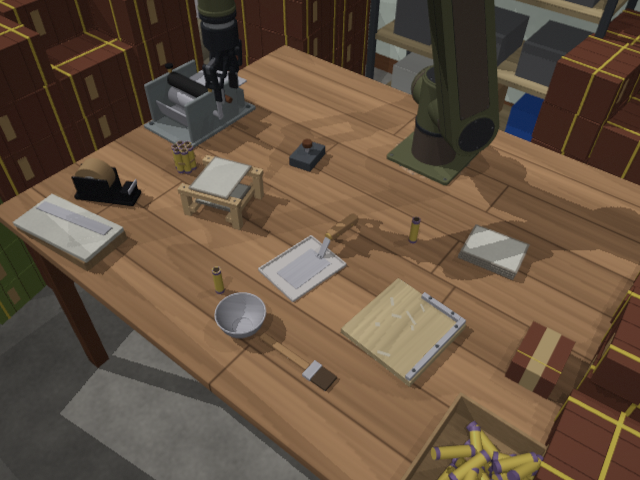

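Run:
```python
from h import *
import json
L=json.load(open('looks2.json'))
im=cv2.imread('pics/w_r2.png');h=cv2.cvtColor(im,cv2.COLOR_BGR2HSV).astype(int);c=cam('wrist',L['r2'])
m=np.zeros(h.shape[:2],np.uint8);m[80:210,235:392]=((h[...,1]<30)&(h[...,2]>185))[80:210,235:392]
cnt=max(cv2.findContours(m,cv2.RETR_EXTERNAL,cv2.CHAIN_APPROX_NONE)[0],key=cv2.contourArea)
print(cv2.minAreaRect((ray(c,cv2.convexHull(cnt)[:,0],.097)[:,:2]*1000).astype(np.float32)))
S=ray(c,[(244.3,69),(250,217.5),(380.5,71),(371.7,219)],.09)[:,:2]*1000
print('rack c',S.mean(0).round(1),'yaw',[np.degrees(np.arctan2(*(S[i]-S[i+1])[::-1])).round(2) for i in(0,2)])
q0=cv2.imread('pics/scene0.png');q1=cv2.imread('pics/f_s.png')
robot.hold(.3);print(sense()['qd'].round(2),sense()['time'])
```

```text
((543.1785888671875, -329.24200439453125), (130.3988037109375, 100.30895233154297), 17.27065658569336)
rack c [ 543.1 -327.8] yaw [np.float64(-72.74), np.float64(-72.44)]
[-0.05 -0.05 -0.06  0.14  0.03  0.02] 37.3083
```

Run:
```python
from rig import robot
print(robot.sign_off())
```

```text
the job is handed in; nothing more can be done
None
```

The panel is on top of the drying rack, the spatula is back in its white tray, and I handed the job in at about 37.3 s of the 64 s. The spatula carried the panel throughout, and the gripper held only the handle.

- **Insertion:** the blade went in flat from the board's open side. That slid the panel square against the far stop, and I lifted it level from there.
- **Panel on the rack:** in the last wrist picture its centre is about 1.4 mm from the rack's centre, and it is square to within about 0.3°. It did not visibly move in the scene view when the blade was drawn out.
- **Spatula:** it lies where it was at the start, blade in the tray. Contact came at the same height as at pick-up, 34.1 mm at the TCP.
- **Everything else:** the other things on the bench look unmoved in the last pictures; I checked this by eye only. The gripper is open and clear.

**Checks that disagreed:** the wrist camera's reported hand-eye calibration changed by about 1.8 mm partway through. The top and wrist cameras also differed by 2–3 mm on where the rack is. For the placing I therefore relied on offsets between panel and rails within a single wrist picture.

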